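Refit a circuit board under the lip of its frame and probe it

ROBOT

A 6-joint arm with a two-finger parallel gripper is mounted at the origin on the work surface. World frame = base frame: x ahead of the robot, y to its left, z up, the work surface at z = 0. Lengths are in m, angles in rad, forces in N, time in s.
With the tool pointing down it reaches from about 0.25 to 0.725 m from the base axis. Payload 4 kg.
Tool frame: the origin (TCP) lies at the very end of the fingers, on their centre line; the grasp point (between the pads) lies 19 mm behind it; z points along the fingers, y is the line along which they close (so a half turn about z gives the same grasp; the last joint's range is limited). The gripper opens to 85 mm and grips with 20 to 120 N. Pads are 22 mm wide; open, the fingers measure 114 mm over their backs; the gripper's body (76 mm by 85 mm) begins 54 mm behind the grasp point. The pads swing forward as they close: fully open they stand 13 mm farther back than shut.
Start: joints at [1.346, 0.241, 0.005, 1.335, 0, 1.571], TCP at [0.111, 0.487, 0.231] pointing down, gripper open.
Joint ranges: [-2.72, 2.72], [-1.05, 1.87], [-1.09, 1.28], [-1.99, 2.15], [-1.42, 1.44], [-3.14, 3.14]. Speed limits (rad/s): [2.79, 2.79, 3.14, 3.14, 3.14, 3.14].

INTERFACE

Orientations are given as a unit quaternion [x, y, z, w].
In Python, from workcell import bot, vision, workorder gives the robot as it stands.
- The arm moves only by the shell command python3 -m creep 'ROWS' [OPENING]. ROWS is JSON, a list of rows, each a list of 2 entries, a list of its own where there are three numbers: the shift along the tool's x, y, z in mm, then the turn, a rotation vector about the tool's x, y, z in rad. In form: [[[dx, dy, dz], [wx, wy, wz]], ...]. A call has 1 to 12 rows; each row shifts and turns the commanded pose from where the row before left it, along the tool's axes as they then stand; what a row does not reach is not made up. A row lasts 1/8 s, in which the tool goes at most 62.5 mm and 10.7 degrees, less where a joint would pass 70% of its speed; a pose out of reach is approached as far as the arm can. A call is refused whole if a number of a shift passes 62.5 or a number of a turn 0.188, either way. A call with a gripper value outside its range is refused whole. OPENING is the finger opening in mm, from 0 to 85.4, set as the call begins (- or left out, the last holds). The fingers move at their own pace and stop on an object; the grip force is fixed at half the most. Time passes only in rows, so rows that do not move let the fingers close. It gives the time, the measured TCP pose, the force, the opening and the grip force at its end, in the units of the state.
- bot.get_obs(): the state, without advancing time (a new reading comes with each control period).
- vision.camera(name): name is "scene" or "top" or "wrist"; returns a dict with "image" (480x640x3 uint8, blue, green, red), "z_map" (480x640 float32, m along the optical axis (not along the pixel's ray), 0 where there is no reading), "K" (3x3 intrinsics, pixels), "rvec" (rotation vector, rad) and "tvec" (3), from world to camera coordinates, as OpenCV has them; the wrist camera has in their place "tool_from_camera" (4x4, takes a point from camera to tool coordinates, whose origin is the TCP and whose axes are the flange's). Camera axes: x right, y down, z forward; pixel columns grow to the right and rows downward; lengths in m; the calibration is good to about 2 mm. A picture is of the moment at which its call begins: read the wrist's pose just before it.
- workorder.job_done(): hands the job in; it is judged then, once.
Trained networks look in a picture, given as the dict that the camera call returned (one of the last four; its "shot" number tells which), for a name from the list of things; names that differ only in an ending like _2 or _b are one class to them, and where a whole thing is asked for, a point or a joint stands for the part that bears it (a point fixed in the world has none). Each returns a list of dicts, best first, with "score" (0 to 1); they miss things now and then, are a little off and sometimes report something else, mostly with a low value. They report only what shows in the picture. A call takes as long as a camera call. They do not tell look-alikes from the thing itself.
- vision.spot_in(picture, query): "position" ([column, row] in pixels, amid what is visible of it).
- vision.place_of(picture, query): "position" ([column, row] in pixels: a listed point, or the origin of a listed thing).
The state is a dict: "clock": time; "joint_pos": joint angles; "joint_vel": joint speeds; "tau": joint torques, N m; "eef_pos": TCP position; "tool_rot": TCP orientation; "ft_force": force on the tool from outside, world axes, zero at the start; "ft_torque": the same for the moment, N m; "grip_width": finger opening in m; "grasp_force": force on a finger pad.
Only numpy, scipy, OpenCV 4.12 (cv2) and the standard library are available. Lean on these libraries where they do the work, as an engineer would, in place of code of your own. Each camera call takes 0.05 s, during which the arm holds its last target. There are 200 camera calls.

TASK

Refit the circuit board in the service frame: tilt it (the heat sink is its handle) so that its plain edge (the one without brass posts) hooks under the frame's lip, then lower the other edge, letting go only when the board lies flat in the frame. Then pick up the angled test probe, touch its tip on the top of the round brass post first and of the square one next, and lay the probe back across both forks of its stand. Leave the tube rack, the bottle and the mouse where they are.

Things in the scene. Friction and masses are not known exactly. Their poses are not given: they have to be found in the camera images.
- board: loose green circuit board on a stiff carrier, 150 (x) by 110 (y) by 6 mm, 0.2-0.45 kg, lying flat on a grey mat. Origin: centre of its underside; z up. Plain edge at x = -75 mm, brass posts near the +x edge. Handle: the upright finned aluminium heat sink at the board's middle, 16 mm thick along x, 60 mm along y, from 6 to 50 mm above the underside. All else on it ends below 15 mm
- plain_edge (a point): middle of the lower corner of the board's plain edge (board x = -75, y = 0, z = 0 mm), the edge that goes under the lip
- round_post (a point): centre of the top of the round brass post on the board: 20 mm diameter, 8 mm tall, at board (60, 35, 14) mm
- square_post (a point): centre of the top of the square brass post on the board: 20 by 20 mm, 8 mm tall, at board (60, -35, 14) mm
- frame: service frame fixed to the bench, 180 (x) by 140 (y) by 34 mm: grey floor plate, aluminium walls. Origin: centre of its underside; z up. Two rails carry the seated board's underside at z = 16 mm. Pocket: x -78 to 78, y -59 to 59 mm; seated, the board's axes lie along the frame's and its origin over the frame's, with 3-4 mm play each way. Fence on the +x side, top z = 28 mm; side walls, top z = 22 mm
- lip (a point): middle of the lower inner edge of the frame's lip, at frame (-64, 0, 28) mm. The lip, a steel bar 24 mm wide and 6 mm thick, runs along the whole -x side and overhangs the pocket from its wall at x = -78 to x = -64 mm, so the board cannot be dropped in flat; 12 mm high slot between lip and rails
- probe: loose angled test probe, 0.11 kg: straight white handle of 160 (x) by 18 by 18 mm, and at its front end a round steel nose, 8 mm thick, turned straight down. Origin: centre of the handle; x along the handle to the nose; z up, the nose points to -z. It starts level across both forks of its stand, nose to the stand's +x
- probe_tip (a point): lowest point of the probe's round-ended nose, at probe (72, 0, -74) mm
- stand: grey probe stand fixed to the bench: base 130 (x) by 60 by 8 mm, two uprights 8 mm thick and 40 wide at x = -48 and 48 mm, 88 mm clear between them. Origin: centre of its underside; z up. Each upright ends in an open fork 26 mm wide between cheeks, bottom at z = 85, cheek tops at z = 97 mm. The laid probe's origin is 94 mm above the stand's, its handle along the stand's x
- tube_rack: bystander: loose white rack of capped tubes, 60 (x) by 180 (y) by 88 mm; origin: centre of its underside
- reagent: bystander: loose white bottle, 64 mm diameter, 130 mm tall; origin: centre of its underside
- mouse: bystander: loose grey computer mouse, 105 by 62 by 30 mm; origin: centre of its underside
Not all that is in view belongs to the job. What is shaped like the probe but red is not meant.

How it is judged:
By the outcome, as a careful person would: the job done as asked, in the order asked, and still so for the second after the job is handed in, with the robot touching nothing.
It also fails if it takes over 58 s, if anything falls off the work surface, if the arm or the gripper's body presses on something with over 40 N, if the wrist force passes 120 N, or if a joint passes its speed limit or range.

## Working session

There is one attempt and no reset: what is moved stays moved. The work goes in short steps, Python scripts to look and compute and a shell command to move; the robot and the scene stay as the last step left them, time stands still between calls to the robot, and variables do not carry over. Pictures are saved under pics/ and viewed, at most 14 in all, crops included, and the job is handed in when it is done.

```bash
ls; mkdir -p pics; python3 - <<'E'
from workcell import bot, vision, workorder
import cv2,numpy as np
o=bot.get_obs(); print(o['clock'],o['eef_pos'],o['tool_rot'])
a=vision.camera("top"); b=vision.camera("scene")
np.savez('shot.npz',**{k+n:np.array(v) for n,d in(('t',a),('s',b)) for k,v in d.items()})
cv2.imwrite('pics/top.png',a['image']); cv2.imwrite('pics/scene.png',b['image'])
for n,p in(('top',a),('scene',b)):
    R,_=cv2.Rodrigues(np.array(p['rvec'])); t=np.array(p['tvec']).reshape(3); K=np.array(p['K']); z=p['z_map']
    for q in ['board','plain_edge','round_post','square_post','frame','lip','probe','probe_tip','stand','tube_rack','reagent','mouse']:
        for r in vision.place_of(p,q)[:3]:
            u,v=r['position']; 
            iu,iv=int(round(u)),int(round(v)); d=z[iv,iu] if 0<=iu<640 and 0<=iv<480 else 0
            w=R.T@(np.linalg.inv(K)@[u,v,1]*d-t)
            print(n,q,round(r['score'],2),np.round([u,v]),np.round(w,4))
E
```

```text
pics
0.0 [0.11130856 0.48678709 0.23038902] [ 1.12172418e-01  9.93688172e-01 -1.07310497e-03 -1.20337211e-04]
top board 0.84 [189. 270.] [0.5021 0.2838 0.0553]
top plain_edge 0.58 [204. 301.] [0.442  0.2609 0.0048]
top round_post 0.71 [163. 249.] [0.545  0.3463 0.0213]
top square_post 0.91 [193. 240.] [0.5663 0.2869 0.0151]
top frame 0.63 [317. 276.] [0.4986 0.0328 0.0189]
top lip 0.9 [314. 305.] [0.4398 0.0369 0.009 ]
top probe 0.9 [485. 273.] [ 0.5101 -0.2862  0.1019]
top probe 0.57 [468. 373.] [ 0.3131 -0.2754  0.0187]
top probe_tip 0.8 [470. 238.] [ 0.5835 -0.2745  0.032 ]
top probe_tip 0.63 [451. 422.] [ 0.2122 -0.2455 -0.0028]
top stand 0.69 [221. 162.] [0.7165 0.2276 0.0721]
top stand 0.59 [473. 276.] [ 0.509  -0.2863  0.006 ]
top tube_rack 0.96 [214. 162.] [0.7177 0.2428 0.0602]
top reagent 0.81 [370. 138.] [ 0.7639 -0.0619  0.099 ]
top mouse 0.67 [192. 271.] [0.5004 0.2793 0.0532]
scene board 0.88 [409. 180.] [0.5175 0.2701 0.0384]
scene plain_edge 0.68 [378. 168.] [0.43   0.2676 0.0028]
scene plain_edge 0.5 [316. 247.] [0.5026 0.0225 0.0138]
scene round_post 0.82 [442. 174.] [0.546  0.3487 0.0204]
scene square_post 0.9 [436. 194.] [0.572  0.2976 0.0192]
scene frame 0.71 [317. 245.] [0.4996 0.0269 0.0122]
scene lip 0.65 [304. 221.] [0.437  0.0463 0.0139]
scene probe 0.86 [178. 327.] [ 0.5165 -0.2826  0.1057]
scene probe 0.8 [132. 274.] [ 0.319  -0.2829  0.0226]
scene probe 0.27 [380. 167.] [0.4302 0.2732 0.0042]
scene probe_tip 0.93 [127. 234.] [ 0.2213 -0.2436  0.0121]
scene probe_tip 0.7 [218. 369.] [ 0.575  -0.2682  0.0053]
scene probe_tip 0.62 [411. 180.] [0.5209 0.2715 0.0393]
scene stand 0.75 [189. 351.] [ 0.559  -0.2917  0.0984]
scene tube_rack 0.89 [482. 261.] [0.7584 0.1915 0.0894]
scene reagent 0.65 [392. 377.] [ 0.8005 -0.0795  0.0895]
scene reagent 0.62 [436. 197.] [0.5775 0.2942 0.0171]
scene mouse 0.96 [274. 446.] [ 0.7457 -0.2766  0.0319]
```

View pics/top.png

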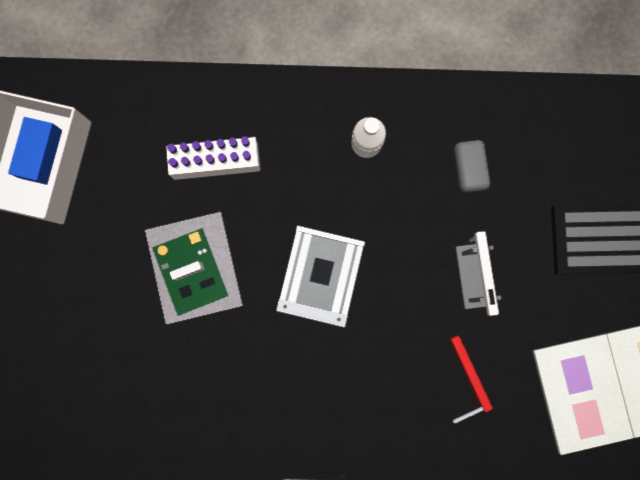

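View pics/scene.png

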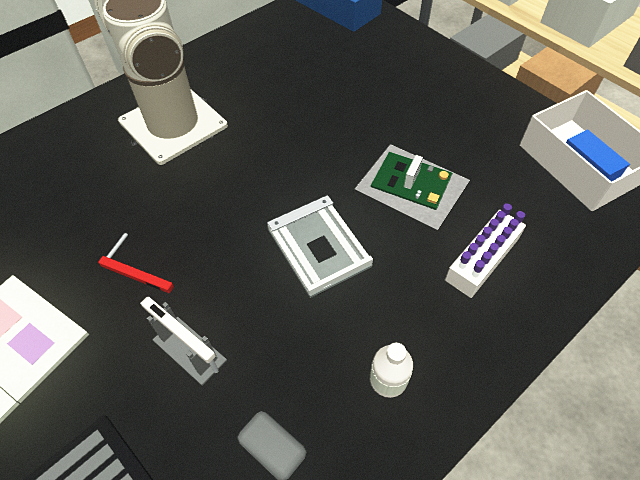

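The top view shows the board on its mat at about (190,268), the frame at (320,277) with its lip toward the robot, and the white probe on its stand at (485,275). The red look-alike is at (470,375). The scene view agrees. Next I fit exact poses from the depth.

```bash
cat > h.py <<'E'
import numpy as np, cv2
from scipy.spatial.transform import Rotation as Ro
def cloud(p, T=None):
    """world xyz per pixel (480x640x3, nan where none); T = world_from_camera for the wrist"""
    K=np.array(p['K']); z=np.array(p['z_map'],float); z=np.where(z>0,z,np.nan)
    v,u=np.mgrid[:480,:640]
    c=np.stack([(u-K[0,2])/K[0,0]*z,(v-K[1,2])/K[1,1]*z,z],-1)
    if T is None:
        R,_=cv2.Rodrigues(np.array(p['rvec'],float)); return (c-np.array(p['tvec']).reshape(3))@R
    return c@T[:3,:3].T+T[:3,3]
def tool(o):
    T=np.eye(4); T[:3,:3]=Ro.from_quat(o['tool_rot']).as_matrix(); T[:3,3]=o['eef_pos']; return T
def rect(P, want):
    """min-area rect in xy; want=(lx,ly); returns centre, size, candidate yaw of the lx side in deg (mod 180)"""
    (c,s,a)=cv2.minAreaRect((P[:,:2]*1000).astype(np.float32)); s=np.array(s)
    if (s[0]>s[1])!=(want[0]>want[1]): s=s[::-1]; a+=90
    return np.round(c,1),np.round(s,1),round((a+90)%180-90,1)
E
python3 - <<'E'
from h import *
d=np.load('shot.npz')
for n in 'ts':
    p={k[:-1]:d[k] for k in d.files if k[-1]==n}
    W=cloud(p); im=p['image'].astype(int); b,g,r=im[...,0],im[...,1],im[...,2]
    x,y,z=W[...,0],W[...,1],W[...,2]
    def box(x0,x1,y0,y1,z0,z1): return (x>x0)&(x<x1)&(y>y0)&(y<y1)&(z>z0)&(z<z1)
    tbl=box(.3,.65,.12,.17,-.05,.05); print(n,'table z',np.nanmedian(z[tbl]))
    B=box(.38,.65,.18,.40,-.02,.1)
    gm=B&(g>r+20)&(g>b+15); print('green',gm.sum(),rect(W[gm],(150,110)),np.median(z[gm]))
    mat=B&(abs(g-r)<15)&(g>80)&(z<.008); print('mat z',np.median(z[mat]))
    hs=B&(z>.04); print('sink',hs.sum(),rect(W[hs],(16,60)),np.percentile(z[hs],[50,95]))
    br=B&(r>b+50)&(z>.012)
    k,l=cv2.connectedComponents(br.astype(np.uint8))
    for i in range(1,k):
        if (l==i).sum()>15: print('brass',(l==i).sum(),np.round(np.nanmean(W[l==i],0),4))
    F=box(.36,.64,-.1,.15,.012,.06); print('frame',F.sum(),rect(W[F],(180,140)))
    L=box(.36,.64,-.1,.15,.029,.06); print('lip',L.sum(),rect(W[L],(24,140)),np.median(z[L]))
    P=box(.36,.68,-.38,-.2,.098,.15); print('probe',P.sum(),rect(W[P],(160,18)),np.median(z[P]))
    S=box(.36,.68,-.38,-.2,.005,.013); print('base',S.sum(),rect(W[S],(130,60)))
    for nm,bx in(('rack',(.6,.85,.1,.36,.07,.12)),('bottle',(.65,.9,-.14,.02,.02,.2)),('mouse',(.65,.85,-.36,-.2,.012,.05))):
        M=box(*bx); print(nm,rect(W[M],(60,180)))
E
```

```text
t table z -0.0001315870463879498
green 3037 (array([502.5, 293.1]), array([150.3, 110.1]), 23.2) 0.00886721301135658
mat z 0.0027177554863521795
sink 275 (array([502.1, 292.9]), array([16.9, 60.2]), 22.5) [0.05271215 0.05658899]
brass 103 [0.571  0.2843 0.0169]
brass 73 [0.5434 0.3484 0.017 ]
frame 3797 (array([499.1,  26.3]), array([178.1, 139.8]), -12.0)
lip 962 (array([499.6,  26.2]), array([139.5, 175.4]), 78.1) 0.033486223340337136
probe 826 (array([ 509.6, -286.1]), array([159.4,  37.6]), 10.9) 0.10281984365787228
base 1345 (array([ 520.5, -289.8]), array([316.2, 178.6]), -0.0)
rack (array([734.2, 251.1]), array([ 46.1, 159.7]), 7.3)
bottle (array([780.4, -60.8]), array([62.1, 64.4]), -89.6)
mouse (array([ 735.3, -279.6]), array([ 63.6, 104.7]), -81.6)
s table z 0.0018199297706991907
green 2055 (array([504.1, 296.4]), array([152.9, 115.5]), 23.9) 0.01075822016491006
mat z 0.004688270600185463
sink 220 (array([505.7, 295.8]), array([16.4, 62.1]), 23.2) [0.05433696 0.05680865]
brass 67 [0.5474 0.3508 0.018 ]
brass 89 [0.575  0.2864 0.0184]
frame 4580 (array([503.4,  29.2]), array([179.3, 141.1]), -11.9)
lip 975 (array([502.7,  29.6]), array([140.9, 178. ]), 78.3) 0.03499736658508684
probe 1107 (array([ 512.9, -285.5]), array([161.2,  39.7]), 8.7) 0.10440602155632572
base 1468 (array([ 520.4, -289.9]), array([319.3, 178.5]), -0.6)
rack (array([736.8, 253.8]), array([ 44. , 162.9]), 7.4)
bottle (array([785.9, -62.2]), array([59. , 64.1]), -57.7)
mouse (array([ 738.2, -276.3]), array([ 62.3, 105.5]), -81.4)
```

```bash
cat >> h.py <<'E'
def down(yaw_y, xyz, tilt=0.):
    """tool pose: tool y at world angle yaw_y (deg), z down; tilt (deg) about tool x"""
    a=np.radians(yaw_y); y=np.array([np.cos(a),np.sin(a),0]); z=np.array([0,0,-1.]); T=np.eye(4)
    T[:3,:3]=np.stack([np.cross(y,z),y,z],1)@Ro.from_rotvec([np.radians(tilt),0,0]).as_matrix(); T[:3,3]=xyz; return T
def step(A,B,n):
    """equal row (mm, rad) which n times takes pose A to B"""
    D=np.linalg.inv(A)@B; w=Ro.from_matrix(D[:3,:3]).as_rotvec()/n; R=Ro.from_rotvec(w).as_matrix()
    S=sum(np.linalg.matrix_power(R,i) for i in range(n)); d=np.linalg.solve(S,D[:3,3])*1000
    print(n,'x',np.round(d,1).tolist(),np.round(w,4).tolist())
E
python3 - <<'E'
from h import *; from workcell import bot
A=tool(bot.get_obs()); step(A,down(23,[.503,.294,.19]),10)
E
```

```text
10 x [-44.5, 8.6, 4.1] [-0.0, 0.0, 0.0945]
```

```bash
python3 -m creep '[[[-44.5,8.6,4.1],[0,0,0.0945]],[[-44.5,8.6,4.1],[0,0,0.0945]],[[-44.5,8.6,4.1],[0,0,0.0945]],[[-44.5,8.6,4.1],[0,0,0.0945]],[[-44.5,8.6,4.1],[0,0,0.0945]],[[-44.5,8.6,4.1],[0,0,0.0945]],[[-44.5,8.6,4.1],[0,0,0.0945]],[[-44.5,8.6,4.1],[0,0,0.0945]],[[-44.5,8.6,4.1],[0,0,0.0945]],[[-44.5,8.6,4.1],[0,0,0.0945]],[[0,0,0],[0,0,0]]]' 60
python3 - <<'E'
from h import *; from workcell import bot,vision
o=bot.get_obs(); p=vision.camera('wrist'); cv2.imwrite('pics/w1.png',p['image'])
T=tool(o)@np.array(p['tool_from_camera']); W=cloud(p,T)
im=p['image'].astype(int); b,g,r=im[...,0],im[...,1],im[...,2]; x,y,z=W[...,0],W[...,1],W[...,2]
gm=(g>r+20)&(g>b+15)&(z<.03); print(o['clock'],np.round(T[:3,3],3),'green',gm.sum(),rect(W[gm],(150,110)),np.median(z[gm]))
hs=(z>.045)&(z<.07); print('sink',hs.sum(),rect(W[hs],(16,60)),np.median(z[hs]))
for q in['plain_edge','round_post','square_post','board']:
    for s in vision.place_of(p,q)[:2]: u,v=s['position']; print(q,round(s['score'],2),np.round([u,v]),np.round(W[int(v),int(u)],4))
step(tool(o),down(23,[.503,.294,.021]),6)
E
```

```text
clock: 2.68
eef_pos: [0.5046, 0.2912, 0.1896]
tool_rot: [0.554, 0.832, -0.001, 0.0]
ft_force: [0.7, 0.4, -0.1]
grip_width: 0.0602
grasp_force: 0.0
2.675 [0.474 0.365 0.332] green 15697 (array([504.4, 293.7]), array([153. , 112.8]), 23.2) 0.009068225354616544
sink 6712 (array([626.7, 257.6]), array([155.1, 271.9]), -85.4) 0.05086480570631216
plain_edge 0.95 [241. 206.] [0.4331 0.2642 0.0027]
plain_edge 0.62 [516. 324.] [0.7033 0.2678 0.0403]
round_post 0.68 [396. 167.] [0.5451 0.3514 0.0167]
square_post 0.68 [390. 247.] [0.5716 0.2844 0.0178]
board 0.56 [322. 204.] [0.4965 0.3045 0.0538]
6 x [0.5, -0.0, 28.1] [-0.0002, 0.0001, -0.0009]
```

View pics/w1.png

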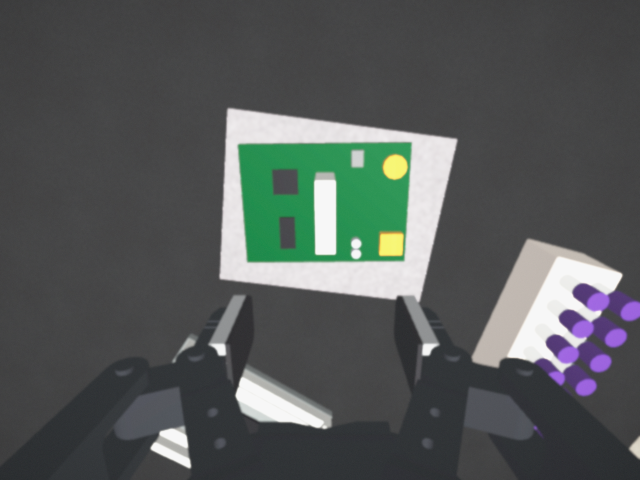

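The wrist view shows the board square to the gripper, with the heat sink centred at pixel (325,215), consistent with the fits. I descend and grip.

```bash
python3 -m creep '[[[0.5,0.1,40],[0,0,0]],[[0.5,0.1,40],[0,0,0]],[[0.5,0.1,40],[0,0,0]],[[0.5,0.1,28],[0,0,0]],[[0.5,0.1,20],[0,0,0]],[[0,0,0],[0,0,0]]]' 45
python3 -m creep '[[[0,0,0],[0,0,0]],[[0,0,0],[0,0,0]],[[0,0,0],[0,0,0]],[[0,0,0],[0,0,0]]]' 0
```

```text
clock: 3.68
eef_pos: [0.5003, 0.2967, 0.0207]
tool_rot: [0.551, 0.834, -0.002, -0.001]
ft_force: [0.7, -0.2, 0.2]
grip_width: 0.0446
grasp_force: 0.0
clock: 4.18
eef_pos: [0.5033, 0.2973, 0.0239]
tool_rot: [0.552, 0.834, 0.002, 0.0]
ft_force: [-0.1, 0.6, 5.3]
grip_width: 0.0154
grasp_force: 60.1
```

```bash
python3 -m creep '[[[0,0,-15],[0,0,0]],[[0,0,-30],[0,0,0]],[[0,0,-45],[0,0,0]],[[0,0,-30],[0,0,0]],[[0,0,0],[0,0,0]]]'
python3 - <<'E'
from h import *; from workcell import bot,vision
for i in range(3):
    o=bot.get_obs(); p=vision.camera('wrist'); print(o['clock'],np.round(o['eef_pos'],4),np.round(o['joint_pos'],4))
cv2.imwrite('pics/w2.png',p['image'])
C=np.array(p['tool_from_camera']); W=cloud(p,C)
im=p['image'].astype(int); b,g,r=im[...,0],im[...,1],im[...,2]; z=W[...,2]
gm=(g>r+20)&(g>b+15); Q=W[gm]; print('z',np.percentile(Q[:,2],[5,50,95]))
f=np.linalg.lstsq(np.c_[Q[:,:2],np.ones(len(Q))],Q[:,2],rcond=None)[0]; print('plane',f)
print('green in tool',gm.sum(),rect(Q,(110,150)))
t=vision.camera('top'); Wt=cloud(t); im=t['image'].astype(int); b,g,r=im[...,0],im[...,1],im[...,2]
m=(g>r+20)&(g>b+15)&(Wt[...,1]>.1)&(Wt[...,0]<.65)&(Wt[...,2]>.05); print('top',m.sum(),rect(Wt[m],(150,110)),np.median(Wt[m][:,2]))
E
```

```text
clock: 4.8
eef_pos: [0.5041, 0.2971, 0.1452]
tool_rot: [0.552, 0.834, 0.003, 0.001]
ft_force: [0.1, -0.0, -3.0]
grip_width: 0.0147
grasp_force: 59.1
4.8 [0.5041 0.2971 0.1452] [ 5.3270e-01  4.5130e-01  8.0100e-02  1.1939e+00 -3.0000e-04  1.7027e+00]
4.85 [0.5028 0.2963 0.1429] [ 5.3270e-01  4.5330e-01  7.7000e-02  1.1929e+00 -2.0000e-04  1.7028e+00]
4.9 [0.5017 0.2958 0.1413] [ 5.3270e-01  4.5480e-01  7.5000e-02  1.1928e+00 -2.0000e-04  1.7028e+00]
z [nan nan nan]
 ** On entry to DLASCL parameter number  4 had an illegal value
 ** On entry to DLASCL parameter number  4 had an illegal valueTraceback (most recent call last):
  File "<stdin>", line 8, in <module>
    x, resids, rank, s = _umath_linalg.lstsq(a, b, rcond,
                         ~~~~~~~~~~~~~~~~~~~^^^^^^^^^^^^^
                                             signature=signature)
                                             ^^^^^^^^^^^^^^^^^^^^
    raise LinAlgError("SVD did not converge in Linear Least Squares")
numpy.linalg.LinAlgError: SVD did not converge in Linear Least Squares
```

View pics/w2.png

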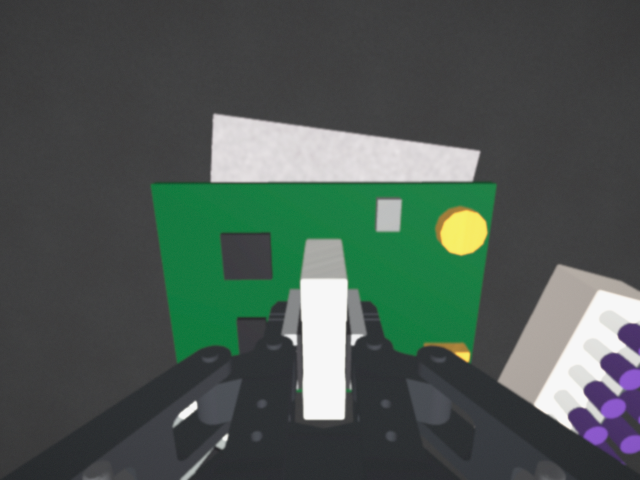

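The board hangs level in the grip. Its far corners are at pixels (153,183) and (495,183), the round post at (462,231), and the sink top at rows 268 to 418. I use these for a PnP fit of the board in the tool frame.

```bash
python3 - <<'E'
from h import *; from workcell import bot,vision
o=bot.get_obs(); p=vision.camera('wrist'); print(o['clock'],np.round(o['eef_pos'],4))
C=np.array(p['tool_from_camera']); W=cloud(p,C)
im=p['image'].astype(int); b,g,r=im[...,0],im[...,1],im[...,2]
gm=(g>r+20)&(g>b+15)&np.isfinite(W[...,2]); gm[300:]=0; Q=W[gm]; Q=Q[abs(Q[:,2]-np.median(Q[:,2]))<.004]
f=np.linalg.lstsq(np.c_[Q[:,:2],np.ones(len(Q))],Q[:,2],rcond=None)[0]; print('plane',f)
print('tool-frame green: x max',np.percentile(Q[:,0],99.5),'y',np.percentile(Q[:,1],[.3,99.7]))
obj=np.array([(-75,55,6),(75,55,6),(60,35,14),(-8,30,50),(8,30,50),(-8,-30,50),(8,-30,50)],float)/1000
px=np.array([(153,183.5),(495,183.5),(462,231),(302,268),(347,268),(303,418),(344.5,418)],float)
ok,rv,tv=cv2.solvePnP(obj,px,np.array(p['K'],float),None); e=cv2.projectPoints(obj,rv,tv,np.array(p['K'],float),None)[0][:,0]-px
M=np.eye(4); M[:3,:3]=cv2.Rodrigues(rv)[0]; M[:3,3]=tv[:,0]; M=C@M; print('board in tool mm',np.round(M[:3,3]*1000,1),'\n',np.round(M[:3,:3],3),abs(e).max())
t=vision.camera('top'); Wt=cloud(t); im=t['image'].astype(int); b,g,r=im[...,0],im[...,1],im[...,2]
m=(g>r+20)&(g>b+15)&(Wt[...,1]>.1)&(Wt[...,0]<.65)&(Wt[...,2]>.05); print('top',m.sum(),rect(Wt[m],(150,110)),np.median(Wt[m][:,2]))
o=bot.get_obs();print(np.round(o['eef_pos'],4),Ro.from_quat(o['tool_rot']).as_matrix().round(3).tolist())
E
```

```text
4.95 [0.5012 0.2955 0.1404]
plane [0.00255682 0.00158946 0.01484884]
tool-frame green: x max 0.052587418569434316 y [-0.0747776   0.07425627]
board in tool mm [-3.  -0.  20.5] 
 [[-0.002  0.997  0.076]
 [ 1.     0.002  0.002]
 [ 0.002  0.076 -0.997]] 1.3891360896761853
top 2265 (array([501.1, 289.4]), array([150.4, 106.5]), 23.0) 0.12497024687809685
[0.5011 0.2955 0.14  ] [[-0.39, 0.921, -0.004], [0.921, 0.39, -0.002], [-0.001, -0.004, -1.0]]
```

```bash
python3 - <<'E'
from h import *; from workcell import bot
A=tool(bot.get_obs()); step(A,down(-12,[.475,-.115,.22]),10)
E
```

```text
10 x [-41.0, -7.9, -8.0] [-0.0004, 0.0002, 0.061]
```

```bash
python3 -m creep '[[[-41,-8,-8],[0,0,0.061]],[[-41,-8,-8],[0,0,0.061]],[[-41,-8,-8],[0,0,0.061]],[[-41,-8,-8],[0,0,0.061]],[[-41,-8,-8],[0,0,0.061]],[[-41,-8,-8],[0,0,0.061]],[[-41,-8,-8],[0,0,0.061]],[[-41,-8,-8],[0,0,0.061]],[[-41,-8,-8],[0,0,0.061]],[[-41,-8,-8],[0,0,0.061]],[[0,0,0],[0,0,0]],[[0,0,0],[0,0,0]]]'
python3 - <<'E'
from h import *; from workcell import bot,vision
vision.camera('top'); o=bot.get_obs(); p=vision.camera('wrist'); cv2.imwrite('pics/w3.png',p['image']); print(o['clock'],np.round(o['eef_pos'],4),o['ft_force'])
T=tool(o)@np.array(p['tool_from_camera']); W=cloud(p,T); np.savez('w3.npz',W=W,image=p['image'])
x,y,z=W[...,0],W[...,1],W[...,2]
F=(z>.012)&(z<.045)&(x>.38)&(x<.62)&(y>-.08)&(y<.13); print('frame',F.sum(),rect(W[F],(180,140)))
L=F&(z>.031); print('lip',L.sum(),rect(W[L],(24,140)),np.median(z[L]))
a=np.radians(-12); u=np.array([np.cos(a),np.sin(a)]); v=np.array([-u[1],u[0]])
for n,m in(('frame',F),('lip',L)):
    q=(W[m][:,:2]); print(n,'u',np.percentile(q@u,[.5,99.5]),'v',np.percentile(q@v,[.5,99.5]))
print('model centre u,v',np.array([.5018,.0268])@u,np.array([.5018,.0268])@v)
o=bot.get_obs();print(np.round(o['eef_pos'],4),o['joint_pos'])
E
```

```text
clock: 6.55
eef_pos: [0.4747, -0.1139, 0.2213]
tool_rot: [0.777, 0.629, -0.0, -0.001]
ft_force: [0.2, -0.1, -3.6]
grip_width: 0.0153
grasp_force: 59.1
6.6 [ 0.4749 -0.1134  0.2213] [ 0.00462712 -0.1705609  -3.12846253]
frame 13517 (array([497.4,   7.7]), array([176.4,  98.8]), -12.1)
lip 3694 (array([422.6,  20.9]), array([24.6, 93.4]), -12.0) 0.03400606612761636
frame u [0.39773503 0.5723722 ] v [0.06236256 0.15477181]
lip u [0.3973432  0.42121897] v [0.06169627 0.15452476]
model centre u,v 0.4852624327343078 0.13054444215201763
[ 0.475  -0.1132  0.2214] [-2.34187163e-01  2.23530323e-01 -4.30709954e-02  1.30593606e+00
  3.13718217e-04  1.54431334e+00]
```

View pics/w3.png

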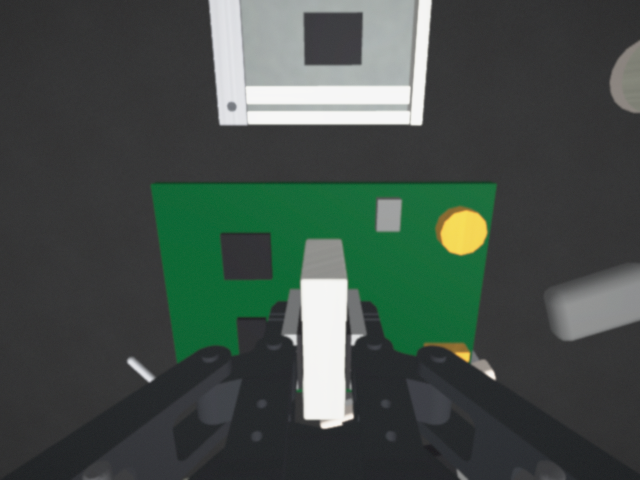

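The view shows the frame at the top, with the lip bar at columns 215 to 245 and the near wall at row 118. The lip gives a frame centre of (0.5016, 0.0273) and a yaw of -12°. I plan the hooking path from that.

```bash
cat >> h.py <<'E'
FR=np.eye(4); FR[:3,:3]=Ro.from_euler('z',-12,degrees=True).as_matrix(); FR[:3,3]=[.5016,.0273,0]
BT=np.eye(4); BT[:3,:3]=[[0,1,0],[1,0,0],[0,0,-1]]; BT[:3,3]=[-.0026,0,.0208]   # board in tool
def hook(xc,zc,al):
    """tool pose with the board's plain lower edge at frame x,z (mm), tilted al deg"""
    R=Ro.from_euler('y',-al,degrees=True).as_matrix(); B=np.eye(4); B[:3,:3]=R
    B[:3,3]=np.array([xc,0,zc])/1000+R@[.075,0,0]; return FR@B@np.linalg.inv(BT)
def where(o):
    B=np.linalg.inv(FR)@tool(o)@BT; c=B@[-.075,0,0,1]; e=B@[.075,0,0,1]
    print(round(o['clock'],2),'edge mm',np.round(c[:3]*1000,1),'far',np.round(e[:3]*1000,1),'yaw',round(np.degrees(np.arctan2(B[1,0],B[0,0])),2),'tilt',round(np.degrees(np.arcsin(B[2,0])),2),'F',np.round(o['ft_force'],1))
E
python3 - <<'E'
from h import *; from workcell import bot
o=bot.get_obs(); where(o); S=[hook(-57,60,15),hook(-57,20,15),hook(-74,19,15),hook(-74,18,8),hook(-74.5,16.5,0)]
step(tool(o),S[0],6)
for a,b,n in zip(S,S[1:],(4,4,4,4)): step(a,b,n)
E
```

```text
6.65 edge mm [ -71.8 -145.7  200.8] far [  78.2 -145.4  200.5] yaw 0.1 tilt -0.1 F [ 0.6  0.2 -3.4]
6 x [24.3, -1.0, 20.4] [-0.0439, -0.0001, 0.0003]
4 x [0.0, -2.6, 9.7] [0.0, -0.0, -0.0]
4 x [0.0, -4.2, -0.9] [0.0, -0.0, -0.0]
4 x [0.0, 0.5, 2.5] [0.0305, -0.0, -0.0]
4 x [0.0, 0.5, 3.0] [0.0349, -0.0, 0.0]
```

```bash
python3 -m creep '[[[24.3,-1,20.4],[-0.0439,0,0]],[[24.3,-1,20.4],[-0.0439,0,0]],[[24.3,-1,20.4],[-0.0439,0,0]],[[24.3,-1,20.4],[-0.0439,0,0]],[[24.3,-1,20.4],[-0.0439,0,0]],[[24.3,-1,20.4],[-0.0439,0,0]],[[0,0,0],[0,0,0]],[[0,0,0],[0,0,0]]]'
python3 - <<'E'
from h import *; from workcell import bot
o=bot.get_obs(); where(o); step(tool(o),hook(-57,20,15),4)
E
```

```text
clock: 7.65
eef_pos: [0.5127, 0.0276, 0.1004]
tool_rot: [0.77, 0.625, 0.082, 0.102]
ft_force: [-0.0, -0.1, -4.4]
grip_width: 0.015
grasp_force: 59.5
7.65 edge mm [-56.3  -0.2  60.8] far [88.6  0.1 99.8] yaw 0.12 tilt 15.05 F [-0.  -0.1 -4.4]
4 x [0.0, -2.8, 9.8] [0.0002, -0.0, 0.0005]
```

Staging was accurate, so I lower it.

```bash
python3 -m creep '[[[0,-2.8,9.8],[0,0,0]],[[0,-2.8,9.8],[0,0,0]],[[0,-2.8,9.8],[0,0,0]],[[0,-2.8,9.8],[0,0,0]],[[0,0,0],[0,0,0]]]'
python3 - <<'E'
from h import *; from workcell import bot,vision
where(bot.get_obs()); p=vision.camera('scene'); cv2.imwrite('pics/s2.png',cv2.resize(p['image'][170:320,230:430],(800,600),interpolation=cv2.INTER_CUBIC))
o=bot.get_obs(); where(o); step(tool(o),hook(-74,19,15),4)
E
```

```text
clock: 8.28
eef_pos: [0.511, 0.0269, 0.0581]
tool_rot: [0.77, 0.624, 0.081, 0.101]
ft_force: [0.6, 0.1, -3.4]
grip_width: 0.015
grasp_force: 59.4
8.28 edge mm [-57.9  -1.1  18.7] far [87.1 -1.  57.4] yaw 0.02 tilt 14.93 F [ 0.6  0.1 -3.4]
8.32 edge mm [-57.2  -0.8  19.4] far [87.7 -0.8 58.2] yaw 0.03 tilt 15.01 F [-0.3 -0.5 -3.1]
4 x [0.2, -4.1, -1.0] [0.0001, 0.0001, 0.0001]
```

View pics/s2.png

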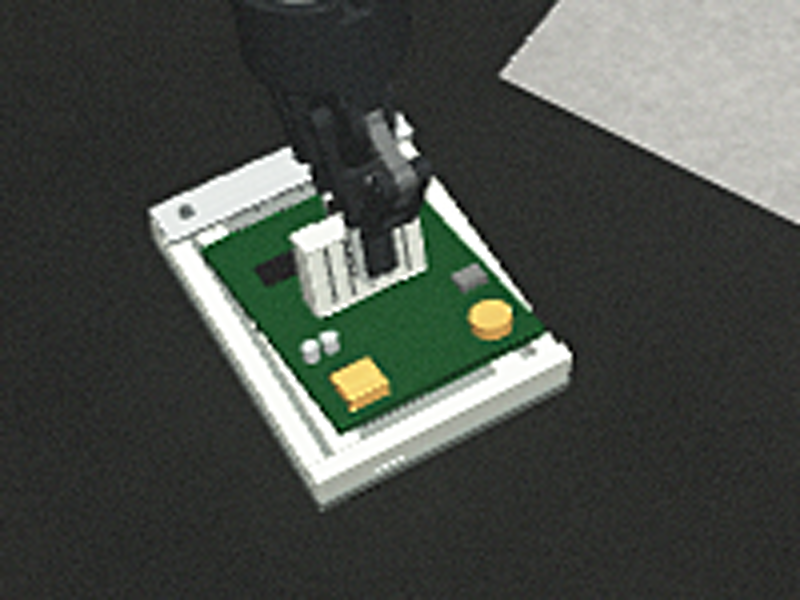

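The close-up shows the board tilted, with its plain edge just inboard of the lip (edge from about (205,245) to (330,195)). I slide it under.

```bash
python3 -m creep '[[[0.2,-4.1,-1],[0,0,0]],[[0.2,-4.1,-1],[0,0,0]],[[0.2,-4.1,-1],[0,0,0]],[[0.2,-4.1,-1],[0,0,0]],[[0,0,0],[0,0,0]],[[0,0,0],[0,0,0]]]'
python3 - <<'E'
from h import *; from workcell import bot,vision
o=bot.get_obs(); where(o); step(tool(o),hook(-74,18,6),5); step(hook(-74,18,6),hook(-74.5,16,0),4)
E
```

```text
clock: 9.07
eef_pos: [0.4963, 0.0314, 0.0593]
tool_rot: [0.77, 0.624, 0.083, 0.102]
ft_force: [2.5, -0.6, -6.6]
grip_width: 0.0154
grasp_force: 59.2
9.07 edge mm [-73.    0.3  19.6] far [71.8  0.3 58.8] yaw 0.02 tilt 15.14 F [ 2.5 -0.6 -6.6]
5 x [-0.1, 0.4, 2.7] [0.0319, -0.0, 0.0001]
4 x [0.0, 0.4, 2.5] [0.0262, -0.0, -0.0]
```

```bash
python3 -m creep '[[[-0.1,0.4,3],[0.0319,0,0]],[[-0.1,0.4,3],[0.0319,0,0]],[[-0.1,0.4,2.7],[0.0319,0,0]],[[-0.1,0.4,2.5],[0.0319,0,0]],[[-0.1,0.4,2.3],[0.0319,0,0]],[[0,0,0],[0,0,0]],[[0,0,0],[0,0,0]]]'
python3 - <<'E'
from h import *; from workcell import bot,vision
o=bot.get_obs(); where(o); step(tool(o),hook(-74.3,16,0),4)
E
```

```text
clock: 9.95
eef_pos: [0.4999, 0.03, 0.0462]
tool_rot: [0.776, 0.629, 0.033, 0.04]
ft_force: [-0.1, -0.5, -3.4]
grip_width: 0.015
grasp_force: 59.7
9.95 edge mm [-74.7  -0.3  17.8] far [74.5 -0.3 33.3] yaw 0.03 tilt 5.93 F [-0.1 -0.5 -3.4]
4 x [0.1, 0.6, 2.4] [0.0259, -0.0, 0.0001]
```

```bash
python3 -m creep '[[[0.1,0.5,2.4],[0.0259,0,0]],[[0.1,0.5,2.4],[0.0259,0,0]],[[0.1,0.5,2.4],[0.0259,0,0]],[[0.1,0.5,2.4],[0.0259,0,0]],[[0,0,0],[0,0,0]],[[0,0,0],[0,0,0]]]'
python3 - <<'E'
from h import *; from workcell import bot,vision
o=bot.get_obs(); where(o); p=vision.camera('scene'); cv2.imwrite('pics/s3.png',cv2.resize(p['image'][170:320,230:430],(800,600),interpolation=cv2.INTER_CUBIC))
o=bot.get_obs(); where(o)
E
```

```text
clock: 10.7
eef_pos: [0.5035, 0.0297, 0.0369]
tool_rot: [0.777, 0.629, 0.0, 0.0]
ft_force: [1.1, -0.2, -2.1]
grip_width: 0.0146
grasp_force: 59.9
10.7 edge mm [-73.6   0.2  16. ] far [76.4  0.2 16.2] yaw 0.02 tilt 0.07 F [ 1.1 -0.2 -2.1]
10.75 edge mm [-73.8   0.1  16. ] far [76.2  0.2 16.2] yaw 0.02 tilt 0.06 F [ 0.  -0.7 -2.9]
```

View pics/s3.png

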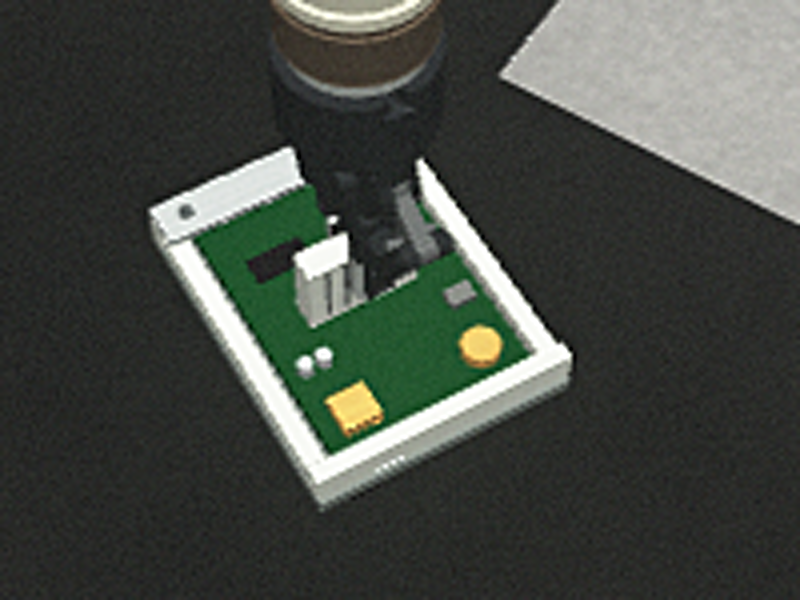

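The board now lies inside the pocket, flat and under the lip. The hand still carries its weight, so I press down slightly to seat it.

```bash
python3 -m creep '[[[0,-0.4,0.8],[0,0,0]],[[0,-0.4,0.8],[0,0,0]],[[0,0,0],[0,0,0]]]'; python3 -c "
from h import *; from workcell import bot
where(bot.get_obs())"
```

```text
clock: 11.12
eef_pos: [0.5033, 0.0298, 0.0369]
tool_rot: [0.777, 0.629, 0.001, 0.001]
ft_force: [-0.4, -1.4, 7.3]
grip_width: 0.0146
grasp_force: 61.2
11.12 edge mm [-73.8   0.2  15.8] far [76.2  0.2 16.4] yaw 0.02 tilt 0.2 F [-0.4 -1.4  7.3]
```

Seated: there is 7 N of support, and the board is flat at z = 16 mm. I release and rise.

```bash
python3 -m creep '[[[0,0,0],[0,0,0]],[[0,0,0],[0,0,0]],[[0,0,0],[0,0,0]],[[0,0,-15],[0,0,0]],[[0,0,-40],[0,0,0]],[[0,0,-50],[0,0,0]],[[0,0,-50],[0,0,0]],[[0,0,-30],[0,0,0]],[[0,0,0],[0,0,0]]]' 50
python3 - <<'E'
from h import *; from workcell import bot
o=bot.get_obs(); print(o['clock'],o['eef_pos']); step(tool(o),down(-80,[.51,-.283,.235]),8)
E
```

```text
clock: 12.25
eef_pos: [0.504, 0.0301, 0.2243]
tool_rot: [0.777, 0.63, 0.003, 0.002]
ft_force: [0.2, -0.3, -0.3]
grip_width: 0.05
grasp_force: 0.0
12.25 [0.50402596 0.03011877 0.22425712]
8 x [-30.4, 28.2, -1.3] [0.0007, -0.0008, 0.1484]
```

```bash
python3 -m creep '[[[-30.4,28.2,-1.3],[0,0,0.1484]],[[-30.4,28.2,-1.3],[0,0,0.1484]],[[-30.4,28.2,-1.3],[0,0,0.1484]],[[-30.4,28.2,-1.3],[0,0,0.1484]],[[-30.4,28.2,-1.3],[0,0,0.1484]],[[-30.4,28.2,-1.3],[0,0,0.1484]],[[-30.4,28.2,-1.3],[0,0,0.1484]],[[-30.4,28.2,-1.3],[0,0,0.1484]],[[0,0,0],[0,0,0]],[[0,0,0],[0,0,0]]]'
python3 - <<'E'
from h import *; from workcell import bot,vision
vision.camera('scene'); o=bot.get_obs(); p=vision.camera('wrist'); cv2.imwrite('pics/w4.png',p['image']); print(o['clock'],np.round(o['eef_pos'],4))
T=tool(o)@np.array(p['tool_from_camera']); W=cloud(p,T); x,y,z=W[...,0],W[...,1],W[...,2]
P=(z>.0995)&(z<.11)&(x>.38)&(x<.65)&(y>-.4)&(y<-.2); print('probe',P.sum(),rect(W[P],(160,18)),np.median(z[P]))
# stand base
S=(z>.004)&(z<.012)&(x>.38)&(x<.65)&(y>-.36)&(y<-.2); print('base',S.sum(),rect(W[S],(130,60)))
for q in['probe_tip','probe','stand']:
    for s in vision.place_of(p,q)[:2]: u,v=s['position']; print(q,round(s['score'],2),np.round([u,v]),np.round(W[int(v),int(u)],4))
E
```

```text
clock: 13.5
eef_pos: [0.5078, -0.2824, 0.2299]
tool_rot: [0.996, 0.087, -0.0, -0.001]
ft_force: [0.4, -0.3, 0.5]
grip_width: 0.05
grasp_force: 0.0
13.55 [ 0.5081 -0.282   0.2301]
probe 4680 (array([ 512.5, -287.1]), array([158.3,  18. ]), 9.6) 0.1028888633309045
base 3701 (array([ 480.1, -285.6]), array([201.4,  83.7]), -3.0)
probe_tip 0.58 [254. 417.] [ 2.124e-01 -2.438e-01  2.000e-04]
probe 0.94 [296. 359.] [ 0.3235 -0.2812  0.0193]
probe 0.73 [334. 216.] [ 0.5178 -0.2879  0.1034]
stand 0.57 [330. 199.] [ 0.5301 -0.2825  0.1033]
```

View pics/w4.png

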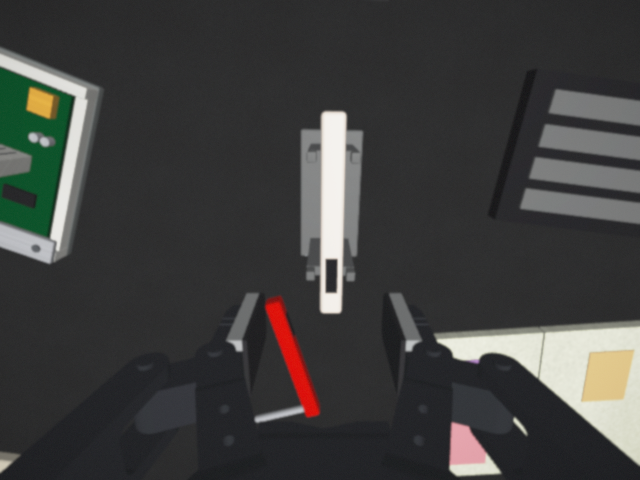

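The wrist view shows the white handle at columns 322 to 346 and rows 112 to 312, centred over the stand. The red look-alike is clear of the descent. I grip 20 mm forward of the handle's middle.

```bash
python3 - <<'E'
from h import *; from workcell import bot
o=bot.get_obs(); print(o['clock'],o['eef_pos']); step(tool(o),down(-80.4,[.5322,-.2838,.13]),4)
E
```

```text
13.75 [ 0.50860789 -0.28180739  0.23061468]
4 x [5.7, 1.5, 25.2] [-0.0, -0.0, 0.0023]
```

```bash
python3 -m creep '[[[5.7,1.5,25.2],[0,0,0.0023]],[[5.7,1.5,25.2],[0,0,0.0023]],[[5.7,1.5,25.2],[0,0,0.0023]],[[5.7,1.5,25.2],[0,0,0.0023]],[[0,0,0],[0,0,0]],[[0,0,0],[0,0,0]]]'; python3 - <<'E'
from h import *; from workcell import bot
o=bot.get_obs(); print(o['clock'],o['eef_pos']); step(tool(o),down(-80.4,[.5322,-.2838,.075]),3)
E
```

```text
clock: 14.5
eef_pos: [0.5322, -0.2847, 0.1308]
tool_rot: [0.997, 0.083, 0.001, 0.0]
ft_force: [0.2, -0.7, -0.6]
grip_width: 0.0502
grasp_force: 0.0
14.5 [ 0.53216843 -0.2846829   0.13083763]
3 x [0.0, -0.3, 18.6] [0.0002, -0.0003, -0.0005]
```

```bash
python3 -m creep '[[[0,0,22],[0,0,0]],[[0,0,20],[0,0,0]],[[0,0,13.5],[0,0,0]],[[0,0,0],[0,0,0]],[[0,0,0],[0,0,0]]]'; python3 -m creep '[[[0,0,0],[0,0,0]],[[0,0,0],[0,0,0]],[[0,0,0],[0,0,0]],[[0,0,0],[0,0,0]],[[0,0,0],[0,0,0]]]' 0
```

```text
clock: 15.12
eef_pos: [0.5324, -0.2853, 0.0756]
tool_rot: [0.997, 0.083, 0.001, 0.001]
ft_force: [0.3, 0.3, -0.1]
grip_width: 0.0499
grasp_force: 0.0
clock: 15.75
eef_pos: [0.5323, -0.2852, 0.0754]
tool_rot: [0.997, 0.083, 0.001, 0.001]
ft_force: [-0.0, 1.3, 6.0]
grip_width: 0.0171
grasp_force: 59.1
```

```bash
python3 -m creep '[[[0,0,-15],[0,0,0]],[[0,0,-35],[0,0,0]],[[0,0,-50],[0,0,0]],[[0,0,-40],[0,0,0]],[[0,0,0],[0,0,0]],[[0,0,0],[0,0,0]]]'; cat >> h.py <<'E'
TIP=np.array([.0522,0,.0554,1])
def tipat(p,psi): # tool pose with the probe tip at world point p
    T=down(psi-90,[0,0,0]); T[:3,3]=p-T[:3,:3]@TIP[:3]; return T
RP=(FR@[.0612,.0352,.030,1])[:3]; SP=(FR@[.0612,-.0348,.030,1])[:3]
E
python3 - <<'E'
from h import *; from workcell import bot,vision
o=bot.get_obs(); print(o['clock'],o['eef_pos'],o['ft_force'],RP,SP); step(tool(o),tipat(RP+[0,0,.04],20),8)
E
```

```text
clock: 16.5
eef_pos: [0.5311, -0.2846, 0.2137]
tool_rot: [0.997, 0.083, -0.0, -0.0]
ft_force: [-0.1, 0.4, -2.6]
grip_width: 0.0168
grasp_force: 58.6
16.5 [ 0.53114335 -0.28456143  0.21374413] [-0.1177581   0.38859908 -2.56431814] [0.56878112 0.0490066  0.03      ] [ 0.55422731 -0.01946373  0.03      ]
8 x [8.2, -38.7, 11.1] [-0.0001, 0.0001, -0.023]
```

```bash
python3 -m creep '[[[8.2,-38.7,11.1],[0,0,-0.023]],[[8.2,-38.7,11.1],[0,0,-0.023]],[[8.2,-38.7,11.1],[0,0,-0.023]],[[8.2,-38.7,11.1],[0,0,-0.023]],[[8.2,-38.7,11.1],[0,0,-0.023]],[[8.2,-38.7,11.1],[0,0,-0.023]],[[8.2,-38.7,11.1],[0,0,-0.023]],[[8.2,-38.7,11.1],[0,0,-0.023]],[[0,0,0],[0,0,0]],[[0,0,0],[0,0,0]]]'; python3 - <<'E'
from h import *; from workcell import bot,vision
p=vision.camera('scene'); cv2.imwrite('pics/s4.png',cv2.resize(p['image'][150:330,220:460],(800,600),interpolation=cv2.INTER_CUBIC))
o=bot.get_obs(); print(o['clock'],o['eef_pos'],o['joint_pos'][5]); print('tip',(tool(o)@TIP)[:3])
W=cloud(p)
def pr(P):
    return np.round(cv2.projectPoints(np.array([P]),np.array(p['rvec'],float),np.array(p['tvec'],float),np.array(p['K'],float),None)[0][0,0],1)
print('pixels: tip',pr((tool(o)@TIP)[:3]),'round',pr(RP),'square',pr(SP))
for q in['probe_tip','round_post','square_post']:
    for s in vision.place_of(p,q)[:2]: u,v=s['position']; print(q,round(s['score'],2),np.round([u,v],1),np.round(W[int(v),int(u)],4))
step(tool(o),tipat(RP+[0,0,.006],20),3)
E
```

```text
clock: 17.75
eef_pos: [0.519, 0.0307, 0.1244]
tool_rot: [0.985, 0.174, -0.001, 0.0]
ft_force: [0.2, -0.8, -1.9]
grip_width: 0.0166
grasp_force: 58.8
17.8 [0.51949045 0.03029386 0.12486954] 2.8514507089952823
tip [0.56847555 0.04809743 0.06939438]
pixels: tip [349.4 245.2] round [349.1 256.2] square [317.4 271.8]
probe_tip 0.85 [128.  233.1] [ 0.2118 -0.2396  0.0013]
probe_tip 0.63 [353.7 242.3] [0.546  0.0813 0.0217]
round_post 0.63 [350.8 256.2] [0.5709 0.0493 0.0331]
round_post 0.36 [319.8 247.9] [0.5106 0.0228 0.0226]
square_post 0.73 [320.2 269.7] [ 0.5541 -0.0126  0.0324]
3 x [0.2, -0.2, 11.2] [0.0, 0.0005, -0.0001]
```

View pics/s4.png

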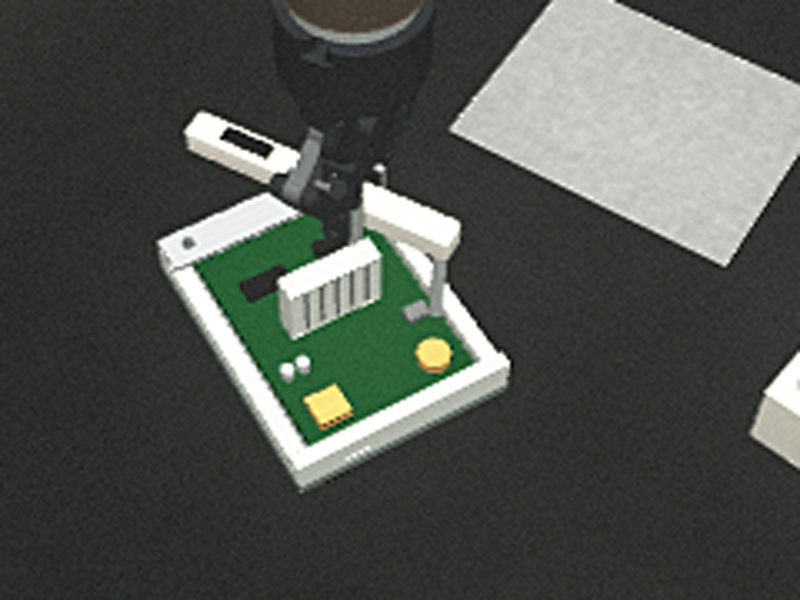

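The board lies flat in the frame. The nose tip is at crop (437,318), straight above the round post at (434,352), matching the prediction within about 1 px. I descend, ending slowly.

```bash
python3 -m creep '[[[0.2,-0.2,12],[0,0,0]],[[0.2,-0.2,12],[0,0,0]],[[0.2,-0.2,10],[0,0,0]],[[0,0,2],[0,0,0]],[[0,0,0],[0,0,0]]]'; python3 - <<'E'
from h import *; from workcell import bot
o=bot.get_obs(); print('tip',(tool(o)@TIP)[:3]-RP,o['ft_force'])
E
```

```text
clock: 18.58
eef_pos: [0.5202, 0.0318, 0.0893]
tool_rot: [0.985, 0.174, -0.0, 0.0]
ft_force: [0.0, -0.3, -0.5]
grip_width: 0.0168
grasp_force: 58.8
tip [0.00048717 0.00062158 0.00393496] [ 0.02772985 -0.32714107 -0.52256595]
```

```bash
python3 -m creep '[[[0,0,1],[0,0,0]],[[0,0,1],[0,0,0]],[[0,0,1],[0,0,0]],[[0,0,1],[0,0,0]],[[0,0,0],[0,0,0]]]'
```

```text
clock: 19.2
eef_pos: [0.5203, 0.0317, 0.0855]
tool_rot: [0.985, 0.174, 0.0, 0.0]
ft_force: [-0.2, 0.7, -1.6]
grip_width: 0.0167
grasp_force: 58.8
```

```bash
python3 -m creep '[[[0,0,1],[0,0,0]],[[0,0,1],[0,0,0]],[[0,0,0],[0,0,0]]]'
```

```text
clock: 19.58
eef_pos: [0.5203, 0.0316, 0.0845]
tool_rot: [0.985, 0.174, 0.0, 0.0]
ft_force: [-1.6, -0.7, 5.9]
grip_width: 0.0171
grasp_force: 59.9
```

Contact on the round post at about 7 N. I lift and move to the square post.

```bash
python3 -m creep '[[[0,0,0],[0,0,0]],[[0,0,-8],[0,0,0]],[[0,0,-10],[0,0,0]],[[-9.3,14.9,0],[0,0,0]],[[-9.3,14.9,0],[0,0,0]],[[-9.3,14.9,0],[0,0,0]],[[-9.3,14.9,0],[0,0,0]],[[0,0,0],[0,0,0]],[[0,0,8],[0,0,0]],[[0,0,5],[0,0,0]],[[0,0,0],[0,0,0]]]'; python3 - <<'E'
from h import *; from workcell import bot
o=bot.get_obs(); print('tip',(tool(o)@TIP)[:3]-SP,o['ft_force'])
E
```

```text
clock: 20.95
eef_pos: [0.5052, -0.0365, 0.0878]
tool_rot: [0.985, 0.174, -0.001, -0.0]
ft_force: [-0.0, 0.4, -1.1]
grip_width: 0.0172
grasp_force: 58.9
tip [-6.72617323e-05  9.25146366e-04  2.28358320e-03] [-0.02099682  0.39603356 -1.11930602]
```

```bash
python3 -m creep '[[[0,0,1],[0,0,0]],[[0,0,1],[0,0,0]],[[0,0,1],[0,0,0]],[[0,0,1],[0,0,0]],[[0,0,0],[0,0,0]],[[0,0,0],[0,0,0]]]'
```

```text
clock: 21.7
eef_pos: [0.5059, -0.037, 0.0849]
tool_rot: [0.985, 0.174, 0.0, 0.0]
ft_force: [-0.7, 0.1, 0.9]
grip_width: 0.0168
grasp_force: 59.3
```

```bash
python3 -m creep '[[[0,0,1],[0,0,0]],[[0,0,0.5],[0,0,0]],[[0,0,0],[0,0,0]],[[0,0,0],[0,0,0]]]'
python3 - <<'E'
from h import *; from workcell import bot,vision
p=vision.camera('scene'); cv2.imwrite('pics/s5.png',cv2.resize(p['image'][170:320,230:430],(800,600),interpolation=cv2.INTER_CUBIC))
o=bot.get_obs(); print(o['clock'],o['ft_force'])
E
```

```text
clock: 22.2
eef_pos: [0.5057, -0.0372, 0.0843]
tool_rot: [0.985, 0.174, 0.0, 0.0]
ft_force: [-3.2, -0.3, 9.7]
grip_width: 0.017
grasp_force: 60.3
22.25 [-4.45421505 -1.32236718  8.74740183]
```

View pics/s5.png

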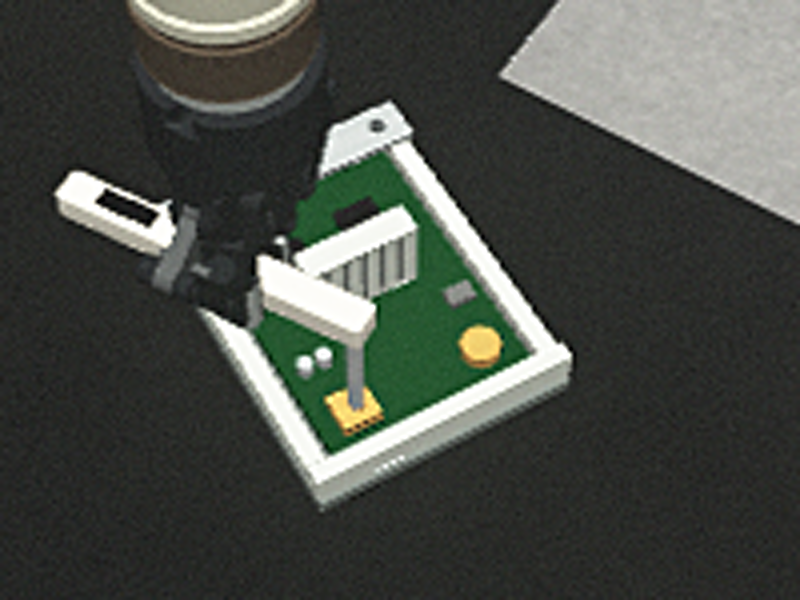

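The nose stands on the centre of the square post (crop (357,405)) with about 10 N. I lift and return to the stand.

```bash
python3 -m creep '[[[0,0,-10],[0,0,0]],[[0,0,-40],[0,0,0]],[[0,0,-50],[0,0,0]],[[0,0,-25],[0,0,0]],[[0,0,0],[0,0,0]]]'; python3 - <<'E'
from h import *; from workcell import bot
o=bot.get_obs(); print(o['clock'],o['eef_pos']); step(tool(o),down(-80.5,[.5323,-.2852,.20]),6)
E
```

```text
clock: 22.88
eef_pos: [0.5075, -0.0371, 0.2103]
tool_rot: [0.985, 0.174, 0.003, 0.001]
ft_force: [0.2, 1.0, -2.3]
grip_width: 0.0166
grasp_force: 58.9
22.875 [ 0.50751905 -0.03711441  0.21034685]
6 x [-7.2, 41.0, 1.8] [0.0003, -0.0009, 0.0306]
```

```bash
python3 -m creep '[[[-7.2,41,1.8],[0,0,0.0306]],[[-7.2,41,1.8],[0,0,0.0306]],[[-7.2,41,1.8],[0,0,0.0306]],[[-7.2,41,1.8],[0,0,0.0306]],[[-7.2,41,1.8],[0,0,0.0306]],[[-7.2,41,1.8],[0,0,0.0306]],[[0,0,0],[0,0,0]],[[0,0,0],[0,0,0]],[[0,0,0],[0,0,0]]]'; python3 - <<'E'
from h import *; from workcell import bot,vision
o=bot.get_obs(); p=vision.camera('wrist'); cv2.imwrite('pics/w5.png',p['image']); print(o['clock'],o['eef_pos'])
W=cloud(p,np.array(p['tool_from_camera']))   # tool frame: handle top plane, its front part
im=p['image'].astype(int); x,y,z=W[...,0],W[...,1],W[...,2]
m=(x>.005)&(x<.09)&(abs(y)<.03)&(z>-.04)&(z<-.015)&(im.min(2)>120); Q=W[m]
if m.sum()>50: print(m.sum(),'handle plane',np.linalg.lstsq(np.c_[Q[:,:2],np.ones(len(Q))],Q[:,2],rcond=None)[0].round(4),'x max',np.percentile(Q[:,0],99.5),rect(Q,(160,18)))
o=bot.get_obs(); print(o['eef_pos']); step(tool(o),down(-80.5,[.5323,-.2852,.082]),5)
E
```

```text
clock: 24.0
eef_pos: [0.5303, -0.2839, 0.1967]
tool_rot: [0.997, 0.084, -0.0, -0.0]
ft_force: [0.8, -0.4, -0.7]
grip_width: 0.0169
grasp_force: 59.0
24.0 [ 0.53026233 -0.28390704  0.19669991]
8233 handle plane [ 0.0404  0.0004 -0.0287] x max 0.06014594594520797 (array([32.6, -0.3]), array([55.3, 27.8]), 0.1)
[ 0.53045518 -0.28392287  0.19704381]
5 x [0.3, 0.3, 23.0] [-0.0001, 0.0, 0.0003]
```

View pics/w5.png

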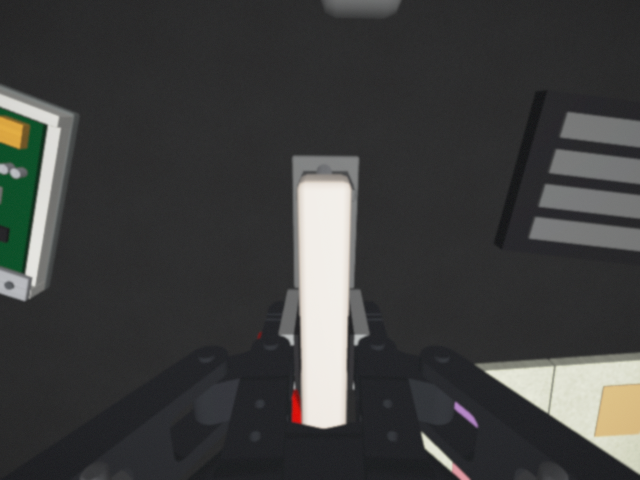

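The handle is centred over the stand base (columns 300 to 350 against 293 to 358). The nose droops about 2°, so I level it while descending.

```bash
python3 -m creep '[[[0.3,0.3,25],[0,0.02,0]],[[0.3,0.3,32],[0,0.02,0]],[[-0.5,0.3,32],[0,0,0]],[[-0.5,0.3,18],[0,0,0]],[[0,0.2,6],[0,0,0]],[[0,0,0],[0,0,0]],[[0,0,0],[0,0,0]]]'; python3 - <<'E'
from h import *; from workcell import bot
o=bot.get_obs(); print(o['clock'],o['eef_pos'],tool(o)[:3,0].round(3)); step(tool(o),down(-80.5,[.5323,-.2852,.076]),3)
E
```

```text
clock: 24.92
eef_pos: [0.5341, -0.2864, 0.0857]
tool_rot: [0.996, 0.083, 0.021, -0.001]
ft_force: [0.9, 0.2, -1.0]
grip_width: 0.0171
grasp_force: 59.0
24.925 [ 0.53406206 -0.28638421  0.08567358] [0.985 0.165 0.042]
3 x [-0.6, -0.5, 3.2] [0.0005, -0.0141, 0.0001]
```

```bash
python3 -m creep '[[[-0.4,-0.3,3],[0,0,0]],[[-0.4,-0.3,3],[0,0,0]],[[-0.4,-0.3,2],[0,0,0]],[[0,0,1],[0,0,0]],[[0,0,0],[0,0,0]],[[0,0,0],[0,0,0]]]'
```

```text
clock: 25.68
eef_pos: [0.5327, -0.2859, 0.0771]
tool_rot: [0.996, 0.083, 0.021, -0.001]
ft_force: [-0.3, 1.0, 8.0]
grip_width: 0.0169
grasp_force: 60.3
```

```bash
python3 -m creep '[[[0,0,0],[0,-0.012,0]],[[0,0,0.3],[0,-0.012,0]],[[0,0,0],[0,0,0]]]'; python3 -m creep '[[[0,0,0],[0,0,0]],[[0,0,0],[0,0,0]],[[0,0,0],[0,0,0]],[[0,0,-10],[0,0,0]],[[0,0,-30],[0,0,0]],[[0,0,-50],[0,0,0]],[[0,0,-50],[0,0,0]],[[0,0,-20],[0,0,0]],[[0,0,0],[0,0,0]]]' 45
python3 - <<'E'
from h import *; from workcell import bot,vision
o=bot.get_obs(); p=vision.camera('wrist'); T=tool(o)@np.array(p['tool_from_camera']); W=cloud(p,T); x,y,z=W[...,0],W[...,1],W[...,2]
P=(z>.0975)&(z<.115)&(x>.38)&(x<.65)&(y>-.4)&(y<-.2); Q=W[P]; print(o['clock'],'probe',P.sum(),rect(Q,(160,18)),np.median(Q[:,2]),'slope',np.linalg.lstsq(np.c_[Q[:,:2],np.ones(len(Q))],Q[:,2],rcond=None)[0].round(4))
s=vision.camera('scene'); a=s['image'][150:330,100:420]; cv2.imwrite('pics/s6.png',cv2.resize(s['image'][180:420,120:440],(800,600),interpolation=cv2.INTER_CUBIC))
Wt=cloud(vision.camera('top')); x,y,z=Wt[...,0],Wt[...,1],Wt[...,2]
for nm,b in(('rack',(.6,.85,.1,.36,.07,.12)),('bottle',(.65,.9,-.14,.02,.02,.2)),('mouse',(.65,.85,-.36,-.2,.012,.05))):
    m=(x>b[0])&(x<b[1])&(y>b[2])&(y<b[3])&(z>b[4])&(z<b[5]); print(nm,rect(Wt[m],(60,180)))
E
```

```text
clock: 26.05
eef_pos: [0.5324, -0.2857, 0.0755]
tool_rot: [0.997, 0.083, 0.008, -0.0]
ft_force: [-1.1, 0.1, 6.7]
grip_width: 0.017
grasp_force: 60.0
clock: 27.18
eef_pos: [0.5308, -0.2865, 0.238]
tool_rot: [0.997, 0.083, 0.011, 0.001]
ft_force: [0.2, 0.5, -0.2]
grip_width: 0.0447
grasp_force: 0.0
27.175 probe 4236 (array([ 512.5, -286.8]), array([159.3,  38.6]), 8.9) 0.10289512727892788 slope [-0.0009 -0.0098  0.1004]
rack (array([734. , 250.9]), array([ 45.4, 159.5]), 7.6)
bottle (array([779.4, -61.8]), array([62.2, 63.1]), -44.9)
mouse (array([ 735.5, -279.4]), array([ 63.6, 106.6]), -81.3)
```

View pics/s6.png

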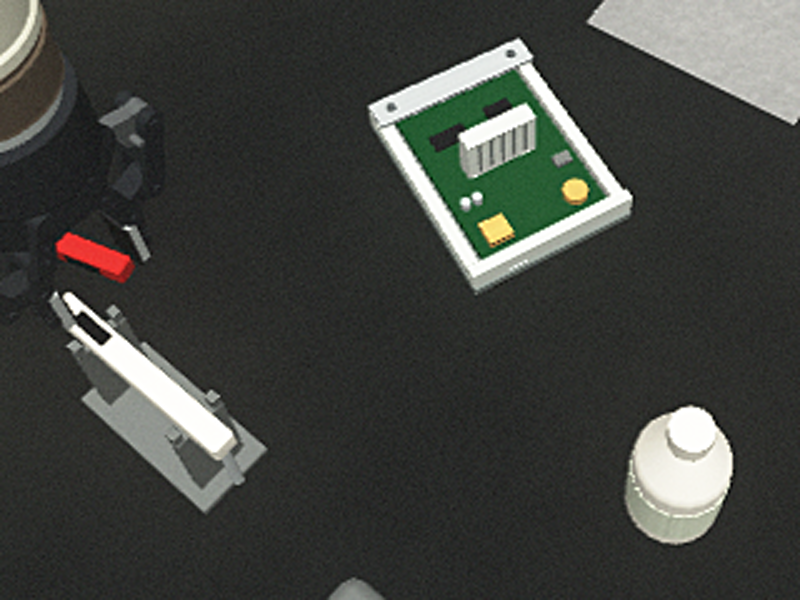

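The board sits flat under the lip (crop around (500,160)). The probe lies level in both forks, back at its first pose (crop from (70,300) to (230,445)). The rack, bottle and mouse have not moved, and the arm is clear.

```bash
python3 -c "
from workcell import workorder
print(workorder.job_done())"
```

```text
the job is handed in; nothing more can be done
None
```

The job is handed in at about 27 s on the robot's clock: the board lies flat under the lip, the probe touched the round post and then the square one, and it is back across both forks, with the rack, bottle and mouse unmoved.

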